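# Find the ballasted end of a tank float and stand it on the check plate

### The arm

A 6-joint arm with a two-finger parallel gripper is mounted at the origin on the work surface. World frame = base frame: x ahead of the robot, y to its left, z up, the work surface at z = 0. Lengths are in m, angles in rad, forces in N, time in s.
With the tool pointing down it reaches from about 0.375 to 0.9 m from the base axis. Payload 3.1 kg.
Tool frame: the origin (TCP) lies on the centre line of the jaws, within the pads' length; the fingertips stand 25 mm ahead of it and the grasp point (between the pads) lies 6 mm ahead of it (manip.tip_extent is the distance from the TCP to the fingertips, in m); z points along the fingers, y is the line along which they close (so a half turn about z gives the same grasp; the last joint's range is limited). The gripper opens to 85 mm and grips with 20 to 120 N. Pads are 22 mm wide; open, the fingers measure 114 mm over their backs; the gripper's body (76 mm by 85 mm) begins 54 mm behind the grasp point. The pads swing forward as they close: fully open they stand 13 mm farther back than shut.
Start: joints at [1.089, 0.527, 1.433, -0, 1.181, -0.178], TCP at [0.186, 0.597, 0.221] pointing down, gripper open.
Joint ranges: [-3.08, 3.08], [-0.75, 2.2], [0.22, 2.44], [-1.43, 4.57], [0, 2.65], [-2.85, 2.85]. Speed limits (rad/s): [2.79, 2.79, 3.14, 3.14, 3.14, 3.14].

### API

Orientations are given as a unit quaternion [x, y, z, w].
In Python, from station import readout, imaging, order, manip gives the robot as it stands.
- The arm moves only by the tool move_arm, never from a script. Its argument "rows" is a list of rows, each a list of 7 numbers: the turn, a rotation vector about the tool's x, y, z in degrees, then the shift along the tool's x, y, z in mm, then the closure, from 0 (fully open) to 1 (shut). A call has 1 to 12 rows; each row is the pose to reach, as a shift and turn from the pose commanded when the call began, along the tool's axes at that moment; what a row does not reach only later rows make up. A row lasts 1/12 s, in which the tool goes at most 41.7 mm and 7.16 degrees, less where a joint would pass 70% of its speed; a pose out of reach is approached as far as the arm can. A call with a gripper value outside its range is refused whole. The fingers move at their own pace and stop on an object; "squeeze" is the grip in N (left out, the last holds). Time passes only in rows, so rows that repeat a pose let the fingers close. It gives the time, the measured TCP pose, the force, the opening and the grip force at its end, in the units of the state.
- readout.sense(): the state, without advancing time (a new reading comes with each control period).
- imaging.snapshot(name): name is "side" or "top" or "wrist"; returns a dict with "img" (400x640x3 uint8, red, green, blue), "z_map" (400x640 float32, m along the optical axis (not along the pixel's ray), 0 where there is no reading), "fovy" (degrees; the focal length in pixels is half the picture's height over the tangent of half this angle, whatever the lens; pixels are square), "cx", "cy" (the principal point, pixels), "rvec" (rotation vector, rad) and "tvec" (3), from world to camera coordinates, as OpenCV has them. Camera axes: x right, y down, z forward; pixel columns grow to the right and rows downward; lengths in m; the calibration is good to about 2 mm. A picture is of the moment at which its call begins.
- order.sign_off(): hands the job in; it is judged then, once.
The state is a dict: "t": time; "q": joint angles; "qd": joint speeds; "tau": joint torques, N m; "tcp_pos": TCP position; "tool_rot": TCP orientation; "force": force on the tool from outside, world axes, zero at the start; "ft_torque": the same for the moment, N m; "finger_gap": opening from 0.0 (shut) to 1.0 (fully open); "gripper_force": force on a finger pad.
Only numpy, scipy, OpenCV 4.12 (cv2) and the standard library are available. Lean on these libraries where they do the work, as an engineer would, in place of code of your own. Each camera call takes 0.05 s, during which the arm holds its last target. There are 200 camera calls.

### The job

The white float with two orange end caps has ballast hidden in one end, but both ends look alike. Lift it out of its blue-and-grey rest and feel in the grip which end is heavy, then stand it upright, heavy end down, near the middle of the round white check plate, gently, and let go so that it stays standing by itself. Never let it fall over or lie anywhere but in its rest, and leave the other things on the bench where they are.

Things in the scene. Friction and masses are not known exactly. Their poses are not given: they have to be found in the camera images.
- float: white cylinder with orange shallow-domed caps (6 mm deep), 160 x 44 mm, 0.20 to 0.24 kg. Origin at its middle, x along its length; starts level in the rest, axis 45 mm up. Ballast in the +x or -x end (varies) puts the mass centre 43 to 47 mm from the middle. Heavy end down it stands and rights itself from a 20 degree lean, rocking a few seconds; light end down it topples
- rest: cradle fixed to the bench, grey base 150 x 78 mm and 10 mm thick, origin under its centre, x along the float's length. Two blue V supports, 10 mm thick, stand at x = +-58 mm and reach 39 mm high; between them the float is free all round, 13 mm above the base
- specimen_jar: bystander: amber jar with green lid, 68 mm across, 89 mm tall, origin at its underside
- small_jar: bystander: small clear jar with red lid, 48 mm across, 64 mm tall, origin at its underside
- bottle: bystander: plastic bottle, 52 mm across, 125 mm tall, origin at its underside
- carton: bystander: small cardboard carton, 60 x 95 x 35 mm, origin at its underside
- lens: bystander: magnifying lens lying flat, 140 mm long, 8 mm thick, origin at its underside
- forceps: bystander: steel forceps lying flat, 150 mm long, 5 mm thick, origin at its underside
- amber_jar: bystander: larger amber jar with white lid, 84 mm across, 124 mm tall, origin at its underside
- plate: round white check plate with a green rim line, fixed to the bench: 110 mm in diameter on a dark 120 mm foot, flat; origin under its centre at bench level, top face 16 mm above it
There are look-alikes about, which are no part of the job. What is shaped like the float but brown, pink or yellow is not meant.

How it is judged:
By the outcome, as a careful person would: the job done as asked, in the order asked, and still so for the second after the job is handed in, with the robot touching nothing.
It also fails if it takes over 64 s, if anything falls off the work surface, if the arm or the gripper's body presses on something with over 40 N, if the wrist force passes 120 N, or if a joint passes its speed limit or range.

## Working session

There is one attempt and no reset: what is moved stays moved. The work goes in short steps, Python scripts to look and compute and a tool call to move; the robot and the scene stay as the last step left them, time stands still between calls to the robot, and variables do not carry over. Pictures are saved under pics/ and viewed, at most 10 in all, crops included, and the job is handed in when it is done.

Besides the shell and the picture viewer there is one more tool, called after "Request:" as name(argument=value, ...) on one line, values as JSON. move_arm: Moves the arm, as the interface text tells. Its arguments: {"type":"object","properties":{"rows":{"type":"array"},"squeeze":{"type":"number"}},"required":["rows"]}

```bash
mkdir -p pics; cat > h.py <<'E'
import numpy as np, cv2
from station import readout, imaging, order, manip
from scipy.spatial.transform import Rotation as R
def snap(n,f=None):
    s=imaging.snapshot(n)
    if f: cv2.imwrite('pics/'+f,s['img'][:,:,::-1])
    return s
def cloud(s):
    h,w=s['z_map'].shape; f=h/2/np.tan(np.radians(s['fovy'])/2)
    v,u=np.mgrid[:h,:w]; z=s['z_map'].astype(float)
    P=np.stack([(u-s['cx'])/f*z,(v-s['cy'])/f*z,z],-1)
    M=cv2.Rodrigues(np.array(s['rvec'],float))[0]
    W=(P-np.array(s['tvec'],float).ravel())@M
    W[z<=0]=np.nan
    return W
E
python3 - <<'E'
from h import *
s=snap('top','top1.png'); np.save('top1.npy',cloud(s)); t=snap('side','side1.png')
np.save('side1.npy',cloud(t)); np.save('top1i.npy',s['img'])
print(readout.sense(), manip.tip_extent, [x for x in dir(manip) if x[0]!='_'])
E
```

```text
{'t': 0.1, 'q': array([ 1.08953514e+00,  5.28391281e-01,  1.43374891e+00,  2.67613855e-06,
        1.18139016e+00, -1.78495092e-01]), 'qd': array([-7.94017265e-04, -1.18033118e-03, -3.90129463e-03,  1.40928503e-03,
       -6.48014655e-05,  1.56571882e-03]), 'tau': array([-2.23953784e-04, -4.43305242e+01, -1.78584927e+01, -2.89252057e-04,
        3.84910440e-03,  2.20719613e-05]), 'tcp_pos': array([0.18601504, 0.59599956, 0.21992841]), 'tool_rot': array([ 1.50805938e-01,  9.88562912e-01, -9.16209573e-04, -3.15007741e-04]), 'force': array([ 0.43749813,  0.34736036, -0.16766104]), 'ft_torque': array([ 0.03732309, -0.00633866, -0.01419632]), 'gripper_force': 0.0, 'finger_gap': 0.9936142678237456} 0.025 ['PlanningError', 'tip_extent']
```

View pics/top1.png

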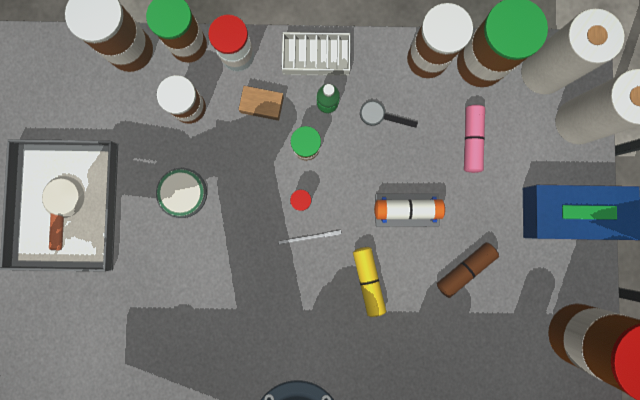

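View pics/side1.png

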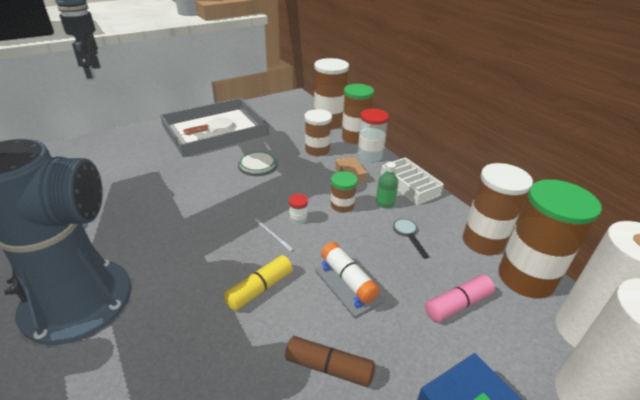

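The top view shows the white float with orange caps at about (410,209) in its grey/blue rest. The plate with the green rim is at (181,192). The look-alikes are yellow (370,282), brown (468,270) and pink (474,138), so the white and orange one fits. Next I'll measure it and confirm in a crop.

```bash
python3 - <<'E'
from h import *
W=np.load('top1.npy'); I=np.load('top1i.npy')
cv2.imwrite('pics/crop1.png',cv2.resize(I[170:250,350:470,::-1],None,fx=5,fy=5,interpolation=cv2.INTER_CUBIC))
hsv=cv2.cvtColor(I,cv2.COLOR_RGB2HSV)
def rep(n,m):
    p=W[m]; p=p[~np.isnan(p[:,0])]; print(n,len(p),np.median(p,0).round(4),p.min(0).round(3),p.max(0).round(3)); return p
box=np.zeros(I.shape[:2],bool); box[170:250,350:470]=1
org=box&(hsv[...,0]<14)&(hsv[...,1]>150)
l=org.copy(); l[:,410:]=0; r=org&~l
rep('L',l);rep('R',r)
p=rep('float',box&(W[...,2]>.048))
c=p[:,:2]; m=(c.max(0)+c.min(0))/2
rect=cv2.minAreaRect(c.astype(np.float32)); print(rect)
u,s,vt=np.linalg.svd(c-c.mean(0)); print(vt[0],np.degrees(np.arctan2(vt[0,1],vt[0,0])))
base=rep('base',box&(W[...,2]>.006)&(W[...,2]<.014)); print(cv2.minAreaRect(base[:,:2].astype(np.float32)))
pb=np.zeros_like(box); pb[160:225,145:220]=1
q=rep('plate',pb&(W[...,2]>.012)&(W[...,2]<.03)); print(cv2.minEnclosingCircle(q[:,:2].astype(np.float32)))
for n,(u,v) in dict(smalljar=(301,200),specjar=(306,140),bottle=(328,90),forceps=(310,236),yellow=(370,282),lens=(372,112),brown=(468,270),pink=(474,138),carton=(261,102),traycup=(62,196),trayedge=(112,200),amber=(176,92)).items(): print(n,W[v,u].round(3))
E
```

```text
L 205 [ 0.4999 -0.1831  0.0635] [ 0.48  -0.195  0.047] [ 0.521 -0.171  0.072]
R 165 [ 0.5019 -0.3151  0.0645] [ 0.482 -0.326  0.048] [ 0.523 -0.304  0.074]
float 1316 [ 0.5011 -0.2485  0.064 ] [ 0.48  -0.327  0.048] [ 0.525 -0.17   0.074]
((0.502720832824707, -0.24827401340007782), (0.04342075064778328, 0.15742352604866028), 0.90253746509552)
[-0.01879016  0.99982345] 91.07666048583191
base 826 [ 0.48   -0.2497  0.0099] [ 0.416 -0.399  0.006] [ 0.596 -0.127  0.014]
((0.5057738423347473, -0.2630276083946228), (0.2711271047592163, 0.1800667941570282), 89.53768920898438)
plate 1672 [0.5353 0.2815 0.0166] [0.477 0.224 0.012] [0.592 0.336 0.024]
((0.5346476435661316, 0.28056472539901733), 0.05865492299199104)
smalljar [ 0.517 -0.004  0.069]
specjar [ 0.65  -0.013  0.088]
bottle [ 0.754 -0.06   0.123]
forceps [ 0.437 -0.025  0.002]
yellow [ 0.336 -0.162  0.046]
lens [ 0.734 -0.168  0.01 ]
brown [ 0.366 -0.383  0.048]
pink [ 0.668 -0.4    0.045]
carton [0.746 0.094 0.042]
traycup [0.521 0.55  0.032]
trayedge [nan nan nan]
amber [0.744 0.269 0.126]
```

View pics/crop1.png

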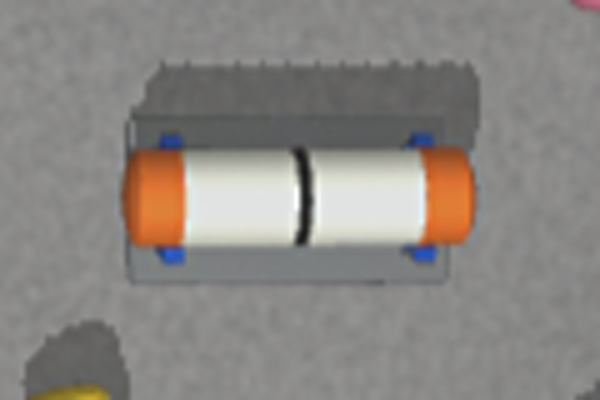

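The crop confirms the target: white body, orange caps, black mid line, sitting in blue V supports on a grey base. Its centre is about (0.502, -0.2485) with the axis along y. Now I'll work out the approach.

```bash
cat >> h.py <<'E'
def rel(pos,Rt):
    s=readout.sense(); R0=R.from_quat(s['tool_rot'])
    rv=np.degrees((R0.inv()*R.from_matrix(Rt)).as_rotvec()); d=R0.inv().apply(np.array(pos)-s['tcp_pos'])*1000
    print('turn',rv.round(2),'shift',d.round(1),'rows>=',round(max(np.linalg.norm(rv)/7.16,np.linalg.norm(d)/41.7),1))
def frame(y,z):
    y=np.array(y,float);z=np.array(z,float);z/=np.linalg.norm(z);y-=z*(y@z);y/=np.linalg.norm(y)
    return np.c_[np.cross(y,z),y,z]
a=np.radians(1.08); DOWN=frame([np.cos(a),np.sin(a),0],[0,0,-1])
E
python3 -c "
from h import *
rel([.502,-.2485,.16],DOWN)"
```

```text
turn [-1.100e-01  5.000e-02  7.157e+01] shift [-553.4 -711.8   61.1] rows>= 21.7
```

Request:
move_arm(rows=[[0,0,6,-46,-59,0,0],[0,0,12,-92,-118,0,0],[0,0,18,-138,-178,0,0],[0,0,24,-184,-237,0,0],[0,0,30,-230,-296,0,0],[0,0,36,-277,-356,0,0],[0,0,42,-323,-415,0,0],[0,0,48,-369,-475,0,0],[0,0,54,-415,-534,0,0],[0,0,60,-461,-593,0,0],[0,0,66,-507,-653,0,0],[0,0,71.6,-553,-712,0,0]])

```text
t: 1.1
tcp_pos: [0.3614, 0.1263, 0.2208]
tool_rot: [0.702, 0.712, -0.0, -0.0]
force: [0.4, 0.0, -0.0]
finger_gap: 1.0
gripper_force: 0.0
```

```bash
python3 -c "
from h import *
rel([.502,-.2485,.16],DOWN); print(readout.sense()['q'],readout.sense()['tcp_pos'])"
```

```text
turn [-0.01 -0.   -0.31] shift [-376.7  135.5   60.8] rows>= 9.7
[4.21168607e-02 1.99577962e-01 1.99943216e+00 6.99777411e-05
 9.42684047e-01 2.85536649e-02] [0.36140336 0.12634611 0.22081025]
```

Request:
move_arm(rows=[[0,0,-0.3,-38,14,0,0],[0,0,-0.3,-76,27,0,0],[0,0,-0.3,-113,41,0,0],[0,0,-0.3,-151,54,0,0],[0,0,-0.3,-188,68,5,0],[0,0,-0.3,-226,81,10,0],[0,0,-0.3,-264,95,20,0],[0,0,-0.3,-302,108,30,0],[0,0,-0.3,-340,122,45,0],[0,0,-0.3,-376,135,60,0],[0,0,-0.3,-377,135.5,61,0],[0,0,-0.3,-377,135.5,61,0]])

```text
t: 2.1
tcp_pos: [0.5036, -0.248, 0.158]
tool_rot: [0.7, 0.714, -0.0, -0.001]
force: [0.9, 0.1, -1.1]
finger_gap: 1.004
gripper_force: 0.0
```

```bash
python3 - <<'E'
from h import *
s=snap('wrist','w1.png'); W=cloud(s); I=s['img']; hsv=cv2.cvtColor(I,cv2.COLOR_RGB2HSV)
print(readout.sense()['tcp_pos'],readout.sense()['q'].round(3))
org=(hsv[...,0]<14)&(hsv[...,1]>150)&(W[...,2]>.03)&(W[...,2]<.075)
p=W[org]; 
for n,q in (('+y',p[p[:,1]>-.25]),('-y',p[p[:,1]<=-.25])):
  if len(q): print(n,len(q),np.median(q,0),q.min(0),q.max(0))
w=W[(W[...,2]>.05)&(W[...,2]<.072)&(abs(W[...,1]+.2485)<.04)&(abs(W[...,0]-.5)<.04)]
print(len(w),w.min(0),w.max(0),(w[:,0].min()+w[:,0].max())/2)
rel([.502,-.2485,.05],DOWN)
E
```

```text
[ 0.5029692  -0.24616156  0.15865891] [-0.655  0.523  1.657  0.     0.965 -0.677]
+y 1562 [ 0.50402724 -0.18199476  0.06331069] [ 0.47953018 -0.19491531  0.04516141] [ 0.52261724 -0.16935306  0.06950343]
-y 4221 [ 0.39617735 -0.34575672  0.04256782] [ 0.31068423 -0.44419027  0.03001062] [ 0.83034782 -0.30264757  0.06887212]
4967 [ 0.47992921 -0.28849701  0.05003268] [ 0.52390057 -0.20852432  0.06952048] 0.5019148905682268
turn [-0.14 -0.13  0.18] shift [ -2.6  -0.8 108.7] rows>= 2.6
```

View pics/w1.png

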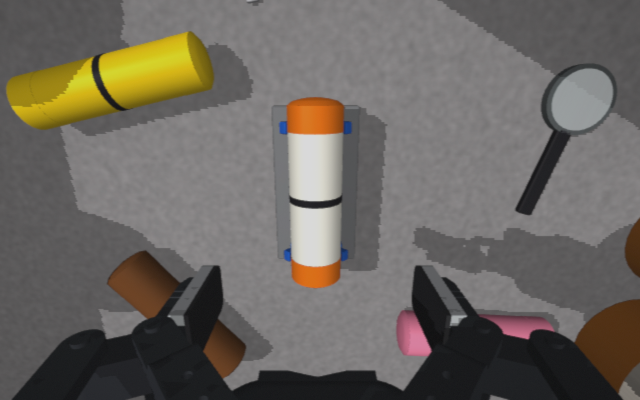

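The wrist view shows the float under the gripper at (315,195), centred between the fingers, with nothing nearby in the way. I'll go down, close, then lift.

Request:
move_arm(rows=[[0,0,0.2,-2,-1,30,0],[0,0,0.2,-2.5,-1,65,0],[0,0,0.2,-2.5,-1,95,0],[0,0,0.2,-2.5,-1,109,0],[0,0,0.2,-2.5,-1,110,0],[0,0,0.2,-2.5,-1,110,0.3],[0,0,0.2,-2.5,-1,110,0.6],[0,0,0.2,-2.5,-1,110,1],[0,0,0.2,-2.5,-1,110,1],[0,0,0.2,-2.5,-1,110,1],[0,0,0.2,-2.5,-1,110,1],[0,0,0.2,-2.5,-1,110,1]], squeeze=50)

```text
t: 3.15
tcp_pos: [0.5036, -0.2503, 0.0561]
tool_rot: [0.7, 0.715, -0.001, 0.002]
force: [1.5, 5.9, 33.2]
finger_gap: 0.01
gripper_force: 16.5
```

```bash
python3 -c "
from h import *
s=readout.sense(); print({k:s[k] for k in ('t','tcp_pos','force','ft_torque','finger_gap','gripper_force')})"
```

```text
{'t': 3.15, 'tcp_pos': array([ 0.50364486, -0.25033746,  0.05611881]), 'force': array([ 1.48682407,  5.90268896, 33.20496539]), 'ft_torque': array([ 1.04079598e+00, -8.38287774e-01, -4.78852390e-04]), 'finger_gap': 0.010438367947285771, 'gripper_force': 16.467122957110405}
```

The fingers shut with 33 N upward on the tool, so something is wrong. I'll look before moving.

```bash
python3 - <<'E'
from h import *
a=snap('wrist'); b=snap('side')
A=a['img'][:,:,::-1]; B=cv2.resize(b['img'][190:350,220:440,::-1],(550,400),interpolation=cv2.INTER_CUBIC)
cv2.imwrite('pics/j1.png',cv2.resize(np.hstack([cv2.resize(A,(500,400))[:,:],B[:,:]]),(800,305)))
cv2.imwrite('pics/x.png',A)
s=readout.sense(); print(s['force'],s['ft_torque'],s['finger_gap'],s['gripper_force'],s['tcp_pos'])
E
```

```text
[-6.37849822  2.08769191 36.00506063] [4.39353120e-01 1.23007350e+00 1.71937098e-04] 0.0031328566472278965 18.019025400280952 [ 0.50425763 -0.25034455  0.05613284]
```

View pics/j1.png

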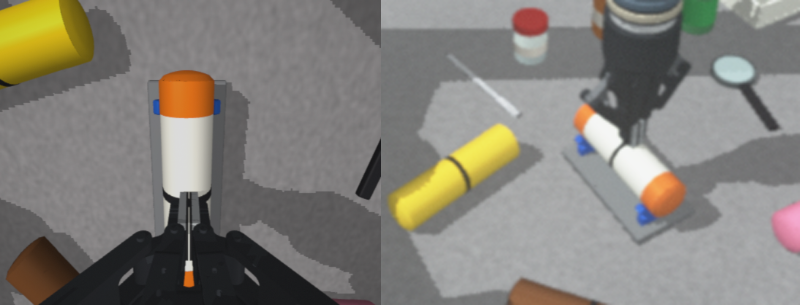

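The closed fingers stand on top of the float at its mid line. The float is still in its rest. I'll back off gently, then check the fingertip position by camera.

Request:
move_arm(rows=[[0,0,0,0,0,-5,1],[0,0,0,0,0,-12,1],[0,0,0,0,0,-25,1],[0,0,0,0,0,-40,1],[0,0,0,0,0,-55,1],[0,0,0,0,0,-55,1]], squeeze=20)

```text
t: 3.75
tcp_pos: [0.5045, -0.2499, 0.1075]
tool_rot: [0.7, 0.714, 0.0, 0.003]
force: [-0.3, -0.1, -0.0]
finger_gap: 0.001
gripper_force: 0.0
```

```bash
python3 - <<'E'
from h import *
s=readout.sense(); print(s['t'],s['force'],s['tcp_pos'],s['finger_gap'],s['q'].round(3))
for n in ('wrist','side'):
    S=snap(n,n+'_2.png'); W=cloud(S); I=S['img']; np.save(n+'2.npy',W)
    f=(abs(W[...,0]-.503)<.03)&(abs(W[...,1]+.25)<.03)&(I.max(2)<140)
    h=W[f&(W[...,2]>.06)]
    print(n,[(z,int(((h[:,2]>z)&(h[:,2]<=z+.005)).sum())) for z in np.arange(.055,.13,.005).round(3)])
    p=W[(W[...,2]>.05)&(W[...,2]<.072)&(abs(W[...,1]+.2485)<.1)&(abs(W[...,0]-.5)<.04)]
    print(p.min(0),p.max(0))
E
```

```text
3.75 [-0.29721761 -0.13055147 -0.0391614 ] [ 0.50453884 -0.24991939  0.1074839 ] 0.0005204844800195019 [-0.658  0.6    1.694  0.     0.842 -0.679]
wrist [(np.float64(0.055), 0), (np.float64(0.06), 170), (np.float64(0.065), 283), (np.float64(0.07), 0), (np.float64(0.075), 0), (np.float64(0.08), 0), (np.float64(0.085), 0), (np.float64(0.09), 0), (np.float64(0.095), 0), (np.float64(0.1), 0), (np.float64(0.105), 0), (np.float64(0.11), 0), (np.float64(0.115), 0), (np.float64(0.12), 77), (np.float64(0.125), 281), (np.float64(0.13), 337)]
[ 0.47858281 -0.2965517   0.05000374] [ 0.52385081 -0.16969901  0.06976139]
side [(np.float64(0.055), 0), (np.float64(0.06), 8), (np.float64(0.065), 9), (np.float64(0.07), 0), (np.float64(0.075), 0), (np.float64(0.08), 0), (np.float64(0.085), 0), (np.float64(0.09), 0), (np.float64(0.095), 0), (np.float64(0.1), 0), (np.float64(0.105), 0), (np.float64(0.11), 0), (np.float64(0.115), 2), (np.float64(0.12), 15), (np.float64(0.125), 23), (np.float64(0.13), 25)]
[ 0.4760306  -0.32801449  0.05006865] [ 0.52122822 -0.17269231  0.06893862]
```

View pics/side_2.png

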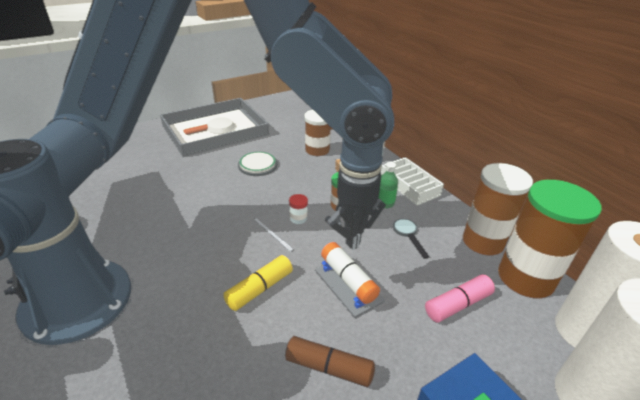

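The view shows the closed fingertips at (355,243), about 5 cm above the float at (350,272), and the rest is undisturbed. Both cameras and the contact (TCP 0.056, float top 0.067) put the tips about 11 mm behind the reported TCP, not 25 mm ahead. I'll check the lateral offset too.

```bash
python3 - <<'E'
from h import *
s=readout.sense(); r=R.from_quat(s['tool_rot'])
for n in ('wrist','side'):
    W=np.load(n+'2.npy'); I=cv2.imread(f'pics/{n}_2.png')
    f=(abs(W[...,0]-.503)<.04)&(abs(W[...,1]+.25)<.04)&(W[...,2]>.105)
    for a in (.118,.125,.135,.15):
        p=W[f&(W[...,2]<a)]
        if len(p): t=r.inv().apply(p-s['tcp_pos'])*1000; print(n,a,len(p),t.min(0).round(1),t.max(0).round(1),np.median(t,0).round(1))
E
```

```text
wrist 0.125 79 [  5.1  -9.4 -19.8] [ 10.1  12.2 -16.6] [  9.4   1.2 -18.9]
wrist 0.135 707 [  4.7 -12.3 -29.9] [ 10.5  14.9 -16.6] [  9.2   1.2 -24.7]
wrist 0.15 1945 [  4.7 -12.3 -44.9] [ 10.6  14.9 -16.6] [  9.    1.2 -33.4]
side 0.125 24 [-10.3 -13.7 -19.7] [  5.7   9.6 -13.6] [ -9.2  -5.8 -17.6]
side 0.135 75 [-11.4 -16.2 -29.7] [  7.8  12.2 -13.6] [ -7.1  -7.3 -23.5]
side 0.15 153 [-11.8 -16.2 -44.8] [  7.8  12.2 -13.6] [ -7.1  -7.8 -30.4]
```

The tips are centred laterally and the offset is about -36.5 mm along tool z. The reported TCP for the grasp should therefore be at z of about 0.012 to 0.014. I'll open, lower in stages and watch the force.

Request:
move_arm(rows=[[0,0,0,1,-2,0,0],[0,0,0,1,-2.5,0,0],[0,0,0,1,-2.5,0,0],[0,0,0,1,-2.5,0,0],[0,0,0,1,-2.5,0,0],[0,0,0,1,-2.5,15,0],[0,0,0,1,-2.5,30,0],[0,0,0,1,-2.5,45,0],[0,0,0,1,-2.5,60,0],[0,0,0,1,-2.5,70,0],[0,0,0,1,-2.5,75,0],[0,0,0,1,-2.5,75,0]])

```text
t: 4.85
tcp_pos: [0.4998, -0.2474, 0.0287]
tool_rot: [0.7, 0.714, -0.0, -0.001]
force: [-0.0, -0.9, 0.4]
finger_gap: 1.0
gripper_force: 0.0
```

```bash
python3 - <<'E'
from h import *
s=readout.sense(); print(s['t'],s['force'],s['tcp_pos'],s['finger_gap'])
rel([.502,-.2485,.012],DOWN)
S=snap('side'); cv2.imwrite('pics/j2.png',cv2.resize(S['img'][170:340,240:460,::-1],(660,510),interpolation=cv2.INTER_CUBIC))
E
```

```text
4.85 [-0.00171727 -0.90127498  0.39284564] [ 0.49978979 -0.24738058  0.02865963] 0.9995787859192427
turn [-0.1  -0.08  0.07] shift [-1.2  2.2 16.7] rows>= 0.4
```

View pics/j2.png

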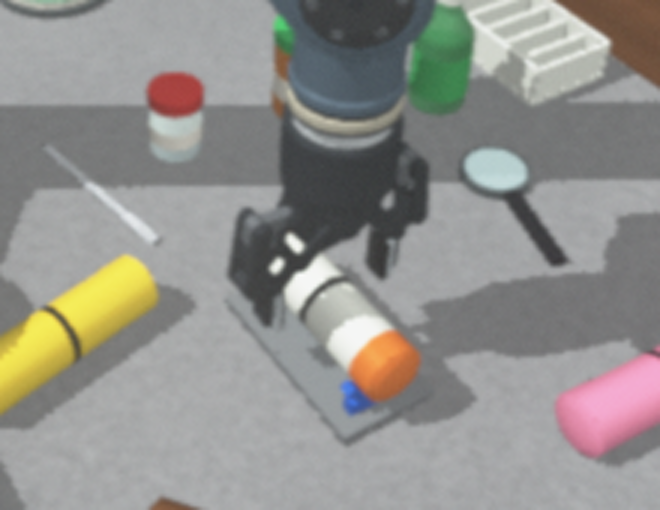

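The open fingers straddle the float at its mid line (crop 325,290), one on each side. I'll go down the last 16 mm and close.

Request:
move_arm(rows=[[0,0,0,-1,2,6,0],[0,0,0,-1,2,12,0],[0,0,0,-1,2,16,0],[0,0,0,-1,2,16,0],[0,0,0,-1,2,16,0.2],[0,0,0,-1,2,16,0.4],[0,0,0,-1,2,16,0.55],[0,0,0,-1,2,16,0.7],[0,0,0,-1,2,16,1],[0,0,0,-1,2,16,1],[0,0,0,-1,2,16,1],[0,0,0,-1,2,16,1]], squeeze=50)

```text
t: 5.9
tcp_pos: [0.502, -0.2488, 0.0144]
tool_rot: [0.7, 0.714, -0.0, -0.0]
force: [-2.1, -1.2, 6.1]
finger_gap: 0.499
gripper_force: 50.7
```

```bash
python3 - <<'E'
from h import *
s=readout.sense(); print(s['t'],s['force'],s['ft_torque'],s['tcp_pos'],s['finger_gap'],s['gripper_force'])
rel([.502,-.2485,.012],DOWN)
E
```

```text
5.9 [-2.1002904  -1.22651659  6.12116405] [-0.04390327  0.53262866  0.0915032 ] [ 0.50195294 -0.24880467  0.01439153] 0.49936450565035956 50.673646330833435
turn [-0.04  0.01  0.12] shift [0.3 0.1 2.4] rows>= 0.1
```

It holds: the gap of 0.50 is about 43 mm, with 51 N of grip. I'll lift 50 mm smoothly and feel the moment.

Request:
move_arm(rows=[[0,0,0,0,0,-3,1],[0,0,0,0,0,-8,1],[0,0,0,0,0,-15,1],[0,0,0,0,0,-24,1],[0,0,0,0,0,-33,1],[0,0,0,0,0,-41,1],[0,0,0,0,0,-47,1],[0,0,0,0,0,-50,1],[0,0,0,0,0,-50,1],[0,0,0,0,0,-50,1],[0,0,0,0,0,-50,1],[0,0,0,0,0,-50,1]], squeeze=60)

```text
t: 6.9
tcp_pos: [0.5021, -0.2485, 0.0634]
tool_rot: [0.7, 0.714, -0.0, -0.001]
force: [-0.1, 0.2, -1.8]
finger_gap: 0.496
gripper_force: 61.0
```

```bash
python3 - <<'E'
from h import *
s=readout.sense(); print(s['t'],s['q'],s['force'],s['ft_torque'],s['tcp_pos'],s['finger_gap'],s['gripper_force'])
rel([.502,-.2485,.062],DOWN)
S=snap('wrist'); W=cloud(S); I=S['img']; hsv=cv2.cvtColor(I,cv2.COLOR_RGB2HSV)
s=readout.sense(); print(s['force'],s['ft_torque'])
p=W[(hsv[...,0]<14)&(hsv[...,1]>150)&(W[...,2]>.06)&(W[...,2]<.16)&(abs(W[...,0]-.5)<.04)]
for q in (p[p[:,1]>-.25],p[p[:,1]<-.25]): print(len(q), q.max(0) if len(q) else '', q.min(0) if len(q) else '')
S2=snap('side'); A=S['img'][:,:,::-1]; B=cv2.resize(S2['img'][150:330,240:470,::-1],(400,313))
cv2.imwrite('pics/j3.png',np.hstack([cv2.resize(A,(400,250)),B[:250]]))
E
```

```text
6.9 [-6.59117624e-01  6.70937664e-01  1.71965824e+00 -1.06690421e-05
  7.52076027e-01 -6.79150521e-01] [-0.09166119  0.21282553 -1.83403169] [ 0.05863321  0.0071972  -0.00826539] [ 0.50207109 -0.24854168  0.06335032] 0.4958947833617919 60.98952770233154
turn [-0.05 -0.04  0.07] shift [ 0.  -0.1  1.4] rows>= 0.0
[-0.54506986 -0.22284485 -1.98867826] [0.06514002 0.01875346 0.0157799 ]
8350 [ 0.52287628 -0.16932975  0.11866121] [ 0.47951699 -0.19542265  0.09736027]
0
```

View pics/j3.png

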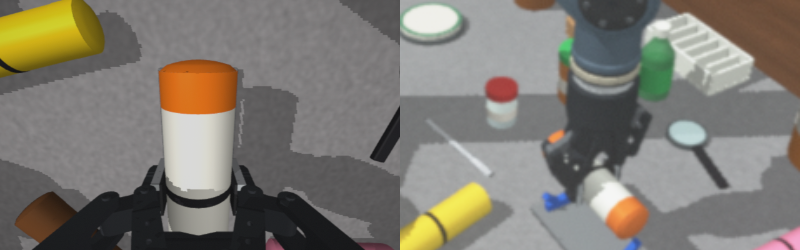

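The float is held level (orange end at 198,85 left, and the side crop shows it clear of the rest). The load is about -2 N and Mx is about +0.06. I'll average over several readings to be sure.

```bash
python3 - <<'E'
from h import *
F=[]
for i in range(16):
    imaging.snapshot('top'); s=readout.sense(); F.append(np.r_[s['force'],s['ft_torque']])
F=np.array(F); print(F.mean(0).round(4),(F.std(0)/4).round(4),s['t'])
E
```

```text
[ 0.0634  0.2133 -2.0507  0.0941  0.0114 -0.0192] [0.1228 0.1335 0.104  0.0067 0.0062 0.0094] 7.8
```

Mx is +0.094 ± 0.007 N m with 2.05 N of load, so the mass centre is 46 mm toward -y. **The -y end is heavy.** I'll set it back in the rest and regrip it nearer the light (+y) end with a 20° tilt, which gives clearance for standing it up.

Request:
move_arm(rows=[[0,0,0,0,0,8,1],[0,0,0,0,0,18,1],[0,0,0,0,0,28,1],[0,0,0,0,0,36,1],[0,0,0,0,0,42,1],[0,0,0,0,0,46,1],[0,0,0,0,0,48.5,1],[0,0,0,0,0,50,1],[0,0,0,0,0,50,1],[0,0,0,0,0,50,0.4],[0,0,0,0,0,50,0.2],[0,0,0,0,0,50,0.15]])

```text
t: 8.8
tcp_pos: [0.503, -0.2492, 0.0141]
tool_rot: [0.7, 0.714, 0.0, 0.001]
force: [-0.4, 0.4, -0.7]
finger_gap: 0.847
gripper_force: 0.0
```

Request:
move_arm(rows=[[0,0,0,0,0,0,0.15],[0,0,0,0,0,0,0.15],[0,-5,0,2.5,0,-1,0.15],[0,-10,0,5,0,-1.5,0.15],[0,-15,0,7.5,0,-2,0.15],[0,-20,0,10,0,-2,0.15],[0,-20,0,10,0,-2,0.15],[0,-20,0,10,0,-2,0.15]])

```text
t: 9.47
tcp_pos: [0.5016, -0.2363, 0.0152]
tool_rot: [0.688, 0.705, -0.122, 0.123]
force: [-0.5, 0.4, 0.5]
finger_gap: 0.852
gripper_force: 0.0
```

```bash
python3 - <<'E'
from h import *
s=readout.sense(); print(s['t'],s['q'].round(3),s['force'],s['tcp_pos'],s['finger_gap'],R.from_quat(s['tool_rot']).as_matrix().round(3))
S=snap('side'); W=cloud(S); I=S['img']; hsv=cv2.cvtColor(I,cv2.COLOR_RGB2HSV)
B=cv2.resize(I[170:340,240:460,::-1],(660,510),interpolation=cv2.INTER_CUBIC); cv2.imwrite('pics/j4.png',B)
E
```

```text
9.4667 [-0.474  0.762  1.852 -0.733  0.467  0.153] [-0.50273985  0.36394154  0.51846283] [ 0.50158894 -0.23632322  0.01515794] 0.8517612363119389 [[-0.023  1.     0.006]
 [ 0.94   0.024 -0.341]
 [-0.342 -0.002 -0.94 ]]
```

View pics/j4.png

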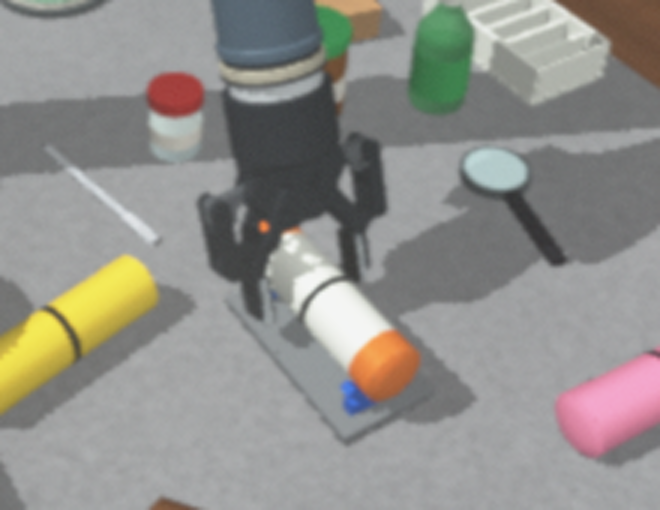

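The side crop shows the float still in its rest, with the tilted open fingers straddling it beyond the ring on the +y side. Nothing else touches. I'll grip and lift straight up.

Request:
move_arm(rows=[[0,0,0,0,0,0,0.4],[0,0,0,0,0,0,0.6],[0,0,0,0,0,0,1],[0,0,0,0,0,0,1],[0,0,0,0,0,0,1],[0,0,0,0,0,0,1],[0,0,0,-1,0,-3,1],[0,0,0,-3,0,-8,1],[0,0,0,-6,0,-16,1],[0,0,0,-10,0,-27,1],[0,0,0,-13,0,-35,1],[0,0,0,-14,0,-38,1]], squeeze=80)

```text
t: 10.52
tcp_pos: [0.503, -0.2394, 0.0576]
tool_rot: [0.69, 0.703, -0.121, 0.125]
force: [0.4, -0.5, -1.7]
finger_gap: 0.498
gripper_force: 81.2
```

Request:
move_arm(rows=[[0,0,0,-3,0,-8,1],[0,0,0,-8,0,-22,1],[0,0,0,-14,0,-38,1],[0,0,0,-20,0,-55,1],[0,0,0,-27,0,-74,1],[0,0,0,-34,0,-93,1],[0,0,0,-41,0,-112,1],[0,0,0,-47,0,-129,1],[0,0,0,-51,0,-140,1],[0,0,0,-53,0,-146,1],[0,0,0,-54,0,-148,1],[0,0,0,-54,0,-148,1]])

```text
t: 11.52
tcp_pos: [0.502, -0.2389, 0.2139]
tool_rot: [0.689, 0.703, -0.121, 0.124]
force: [-0.0, 0.5, -2.1]
finger_gap: 0.496
gripper_force: 81.2
```

```bash
python3 - <<'E'
from h import *
s=readout.sense(); print(s['t'],s['q'].round(3),s['force'],s['tcp_pos'],s['finger_gap'],s['gripper_force'])
S=snap('wrist'); W=cloud(S); I=S['img']; hsv=cv2.cvtColor(I,cv2.COLOR_RGB2HSV); r=R.from_quat(s['tool_rot'])
T=r.inv().apply(W.reshape(-1,3)-s['tcp_pos']).reshape(W.shape)*1000
m=(hsv[...,0]<14)&(hsv[...,1]>150)&(abs(T[...,1])<25)&(T[...,2]<80)
p=T[m]; print(len(p),p.min(0),p.max(0),np.median(p,0))
p=W[m]; print(p.min(0),p.max(0))
# Upright pose at plate: pointing azimuth az, 20 deg below horizontal
for az in (90,105):
    a=np.radians(az); h=np.array([np.cos(a),np.sin(a),0]); z=h*np.cos(np.radians(20))-np.array([0,0,np.sin(np.radians(20))])
    y=np.cross([0,0,1],h)*-1
    F=frame(y,z); print(az,F.round(2).tolist()); g=np.array([.535,.281,.116+.12])
    rel(g+.030*z,F)
E
```

```text
11.5167 [-0.478  0.418  1.728 -0.405  0.866 -0.253] [-0.00870158  0.53302266 -2.12306764] [ 0.50198277 -0.23887245  0.21394287] 0.49596296825526626 81.24567031860352
12648 [ 23.85554146 -21.77898503 -71.74115532] [ 59.79945045  22.07139358 -34.80796833] [ 48.256745     1.93294034 -61.29892213]
[ 0.47891242 -0.19511474  0.22631527] [ 0.52278724 -0.16751981  0.26671899]
90 [[0.0, 1.0, 0.0], [0.34, -0.0, 0.94], [0.94, -0.0, -0.34]]
turn [-0.6  89.94  1.12] shift [ 510.    44.2 -198.4] rows>= 13.2
105 [[-0.09, 0.97, -0.24], [0.33, 0.26, 0.91], [0.94, 0.0, -0.34]]
turn [  6.45  89.46 -13.97] shift [ 509.3   36.9 -198.1] rows>= 13.1
```

The grip is sound: grasp about 20 mm toward the light end, force -2.1 N. Now I'll rotate +90° about tool y while carrying it high over the jars to the plate, in two smooth halves.

Request:
move_arm(rows=[[0,1.5,0,2,1,-10,1],[0,4,0,10,2,-25,1],[0,8,0,28,4,-45,1],[0,12.5,0,52,6,-65,1],[0,17,0,80,8,-85,1],[0,22,0,110,10,-102,1],[0,27,0,140,13,-117,1],[0,32,0,170,15,-130,1],[0,37,0,200,18,-140,1],[0,41,0,225,20,-147,1],[0,44,0,240,21,-150,1],[0,45,0,246,22,-152,1]])

```text
t: 12.57
tcp_pos: [0.5171, 0.0456, 0.2704]
tool_rot: [0.683, 0.697, 0.151, -0.157]
force: [-0.5, 0.1, -1.6]
finger_gap: 0.492
gripper_force: 81.3
```

```bash
python3 - <<'E'
from h import *
s=readout.sense(); print(s['t'],s['q'].round(3),s['force'],s['tcp_pos'],s['finger_gap'],s['gripper_force'])
for az in (90,):
    a=np.radians(az); h=np.array([np.cos(a),np.sin(a),0]); z=h*np.cos(np.radians(20))-np.array([0,0,np.sin(np.radians(20))])
    F=frame(np.cross([0,0,1],h)*-1,z)
    for gz in (.25,.29): rel(np.array([.535,.281,gz])+.030*z,F)
E
```

```text
12.5667 [-0.373  0.372  1.65   0.415  1.324 -0.537] [-0.53343871  0.05415111 -1.5859307 ] [0.51708443 0.04556992 0.27040536] 0.49244554913936395 81.27789974212646
turn [-1.1  44.85  0.61] shift [225.3  23.5 139.5] rows>= 6.4
turn [-1.1  44.85  0.61] shift [242.3  23.3 103.3] rows>= 6.3
```

Request:
move_arm(rows=[[-0.1,1.5,0,8,1,3,1],[-0.2,4,0.1,22,2,9,1],[-0.3,8,0.1,44,4,18,1],[-0.4,12.5,0.2,68,6,29,1],[-0.5,17,0.2,92,9,39,1],[-0.6,22,0.3,119,11,51,1],[-0.7,27,0.4,145,14,62,1],[-0.8,32,0.4,172,17,73,1],[-0.9,37,0.5,198,19,85,1],[-1,41,0.6,221,21,94,1],[-1.1,44,0.6,235,23,100,1],[-1.1,45,0.6,242,23.5,103,1]])

```text
t: 13.57
tcp_pos: [0.536, 0.3086, 0.2788]
tool_rot: [0.579, 0.58, 0.405, -0.405]
force: [-0.8, 0.0, -2.6]
finger_gap: 0.496
gripper_force: 81.3
```

Request:
move_arm(rows=[[0,0,0,0,0,0,1],[0,0,0,0,0,0,1],[0,0,0,0,0,0,1]])

```text
t: 13.82
tcp_pos: [0.5373, 0.307, 0.2816]
tool_rot: [0.579, 0.581, 0.407, -0.403]
force: [0.1, 0.3, -1.0]
finger_gap: 0.491
gripper_force: 81.3
```

```bash
cat >> h.py <<'E'
def up(az=90,t=20):
    a=np.radians(az); h=np.array([np.cos(a),np.sin(a),0]); z=h*np.cos(np.radians(t))-np.array([0,0,np.sin(np.radians(t))])
    return z,frame(np.cross([0,0,1],h)*-1,z)
E
python3 - <<'E'
from h import *
s=readout.sense(); print(s['t'],s['q'].round(3),s['force'],s['tcp_pos'],s['finger_gap'],s['gripper_force'])
z,F=up(); rel(np.array([.535,.281,.29])+.030*z,F)
S=snap('side','s5.png'); W=cloud(S); I=S['img']; hsv=cv2.cvtColor(I,cv2.COLOR_RGB2HSV)
m=(abs(W[...,0]-.53)<.09)&(abs(W[...,1]-.28)<.09)&(W[...,2]>.12)
o=m&(hsv[...,0]<14)&(hsv[...,1]>150); w=m&(hsv[...,1]<60)&(I.min(2)>110)
for n,k in (('or',o),('wh',w)):
    p=W[k]; print(n,len(p), p.min(0) if len(p) else '',p.max(0) if len(p) else '')
T=snap('top'); WT=cloud(T); p=WT[(abs(WT[...,0]-.53)<.09)&(abs(WT[...,1]-.28)<.09)&(WT[...,2]>.3)]; print(len(p),p.min(0) if len(p) else '', p.max(0) if len(p) else '')
hs=cv2.cvtColor(T['img'],cv2.COLOR_RGB2HSV); k=(hs[...,0]<14)&(hs[...,1]>150)&(WT[...,2]>.15)&(abs(WT[...,1]-.28)<.09); p=WT[k]; print(len(p), p.min(0) if len(p) else '',p.max(0) if len(p) else '')
E
```

```text
13.8167 [-0.174  0.622  1.773  1.209  1.426 -0.834] [ 0.09452315  0.30544432 -0.9840643 ] [0.5372741  0.30702954 0.2815932 ] 0.49100827845899736 81.31070137023926
turn [0.18 0.1  0.33] shift [-1.  -2.3  2.7] rows>= 0.1
or 63 [0.51339816 0.25383401 0.1995915 ] [0.54719102 0.27432125 0.21443973]
wh 342 [0.47240694 0.22579068 0.21699753] [0.55519747 0.28751544 0.32474078]
2713 [0.47146735 0.19026326 0.30001436] [0.604683   0.29988346 0.3567461 ]
548 [0.51504715 0.25359531 0.15152651] [0.84988893 0.29958501 0.3567461 ]
```

View pics/s5.png

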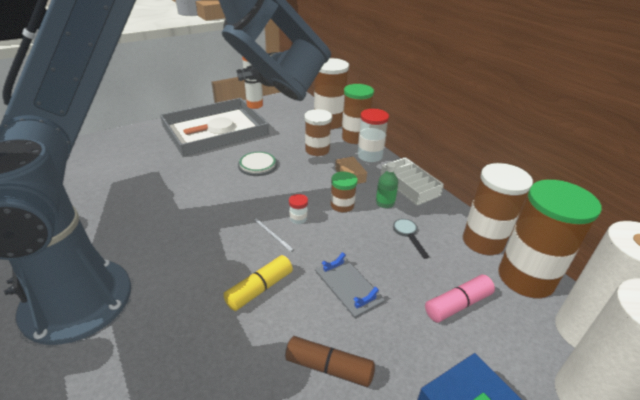

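The side view shows the float held upright at (254,90) over the plate (258,163), with the empty rest and the bystanders undisturbed. I'll check the cap centre and the lean, then lower.

```bash
python3 - <<'E'
from h import *
s=readout.sense(); print(s['t'],s['force'],s['tcp_pos'],(R.from_quat(s['tool_rot']).as_matrix()[:,0]).round(4))
print('up in tool',(R.from_quat(s['tool_rot']).inv().apply([0,0,1])).round(3))
T=snap('top'); W=cloud(T); hs=cv2.cvtColor(T['img'],cv2.COLOR_RGB2HSV); k=(hs[...,0]<14)&(hs[...,1]>150)&(W[...,2]>.33)&(abs(W[...,1]-.28)<.06)&(abs(W[...,0]-.53)<.06); p=W[k]
print(len(p),cv2.minEnclosingCircle(p[:,:2].astype(np.float32)),p.max(0),p[p[:,2]>p[:,2].max()-.002].mean(0))
S=snap('side'); V=cloud(S); h=cv2.cvtColor(S['img'],cv2.COLOR_RGB2HSV); P=S['img']
for lo,hi in ((.195,.215),(.215,.25),(.25,.285)):
    q=V[(V[...,2]>lo)&(V[...,2]<hi)&(abs(V[...,0]-.535)<.03)&(abs(V[...,1]-.278)<.03)]; print(lo,len(q),q.mean(0),q.min(0),q.max(0))
E
```

```text
13.9167 [ 0.48683803 -0.09100556 -1.56107053] [0.53734624 0.30694529 0.28199639] [-0.0061  0.3432  0.9392]
up in tool [ 0.939  0.007 -0.343]
543 ((0.5368565917015076, 0.2763371765613556), 0.02246682532131672) [0.55729975 0.2986     0.35827074] [0.53902806 0.27252818 0.35739109]
0.195 95 [0.52925562 0.26331314 0.20610998] [0.51238777 0.25435726 0.1971244 ] [0.55277866 0.28343899 0.21452023]
0.215 208 [0.52866076 0.26399746 0.23235773] [0.51239942 0.25490934 0.21511607] [0.55481503 0.28522703 0.24999085]
0.25 159 [0.52670305 0.26376862 0.26370729] [0.51199189 0.24987547 0.25000362] [0.55427828 0.28430308 0.28013054]
```

Request:
move_arm(rows=[[0,0,0,-3,0,2,1],[0,0,0,-10,0,5,1],[0,0,0,-20,-1,9,1],[0,0,0,-34,-1,14,1],[0,0,0,-50,-1,20,1],[0,0,0,-66,-2,26,1],[0,0,0,-82,-2,32,1],[0,0,0,-98,-2,38,1],[0,0,0,-112,-2.5,44,1],[0,0,0,-122,-2.5,48,1],[0,0,0,-128,-2.5,51,1],[0,0,0,-130,-2.5,52,1]])

```text
t: 15.02
tcp_pos: [0.5346, 0.3123, 0.14]
tool_rot: [0.579, 0.58, 0.407, -0.405]
force: [-0.9, 0.2, -1.4]
finger_gap: 0.49
gripper_force: 81.3
```

Request:
move_arm(rows=[[0,0,0,-3,0,1,1],[0,0,0,-8,0,3,1],[0,0,0,-14,0,5,1],[0,0,0,-20,0,7,1],[0,0,0,-25,0,9,1],[0,0,0,-28,0,10,1],[0,0,0,-30,0,11,1],[0,0,0,-31,0,11.5,1],[0,0,0,-31,0,11.5,1],[0,0,0,-31,0,11.5,1],[0,0,0,-31,0,11.5,1]])

```text
t: 15.93
tcp_pos: [0.5352, 0.3124, 0.1087]
tool_rot: [0.578, 0.58, 0.407, -0.404]
force: [-0.7, -0.6, -2.7]
finger_gap: 0.493
gripper_force: 81.3
```

```bash
python3 - <<'E'
from h import *
F=[]
for i in range(6):
    T=imaging.snapshot('top'); s=readout.sense(); F.append(s['force'])
print(s['t'],np.mean(F,0),s['tcp_pos'],s['q'].round(3)); print('up',(R.from_quat(s['tool_rot']).inv().apply([0,0,1])).round(3))
W=cloud(T); hs=cv2.cvtColor(T['img'],cv2.COLOR_RGB2HSV); k=(hs[...,0]<14)&(hs[...,1]>150)&(W[...,2]>.15)&(abs(W[...,1]-.28)<.06)&(abs(W[...,0]-.53)<.06); p=W[k]
print(len(p),cv2.minEnclosingCircle(p[:,:2].astype(np.float32)),p.max(0))
S=snap('side','s6.png'); V=cloud(S); h=cv2.cvtColor(S['img'],cv2.COLOR_RGB2HSV)
k=(h[...,0]<14)&(h[...,1]>150)&(V[...,2]<.1)&(abs(V[...,0]-.535)<.04)&(abs(V[...,1]-.28)<.04); print(V[k].min(0),V[k].max(0))
E
```

```text
16.2333 [-0.04740115 -0.26544575 -2.0888531 ] [0.53515487 0.31237521 0.10856752] [-0.165  0.944  1.798  1.285  1.312 -1.169]
up [ 0.94   0.005 -0.342]Traceback (most recent call last):
  File "<stdin>", line 7, in <module>
    return umr_maximum(a, axis, None, out, keepdims, initial, where)
ValueError: zero-size array to reduction operation maximum which has no identity
```

About 3–8 mm remain and the load is still the free -2.1 N. I'll creep down.

Request:
move_arm(rows=[[0,0,0,-0.9,0,0.3,1],[0,0,0,-1.9,0,0.7,1],[0,0,0,-2.8,0,1,1],[0,0,0,-2.8,0,1,1],[0,0,0,-2.8,0,1,1]])

```text
t: 16.65
tcp_pos: [0.5351, 0.3124, 0.1054]
tool_rot: [0.578, 0.58, 0.407, -0.404]
force: [0.3, 0.1, -3.0]
finger_gap: 0.494
gripper_force: 81.3
```

```bash
cat > f.py <<'E'
from h import *
F=[]
for i in range(5):
    S=imaging.snapshot('side'); s=readout.sense(); F.append(np.r_[s['force'],s['ft_torque']])
print(s['t'],np.mean(F,0).round(2),s['tcp_pos'],s['finger_gap'])
V=cloud(S); h=cv2.cvtColor(S['img'],cv2.COLOR_RGB2HSV)
k=(h[...,0]<14)&(h[...,1]>150)&(V[...,2]<.1)&(abs(V[...,0]-.535)<.05)&(abs(V[...,1]-.28)<.05)
print(k.sum(),V[k].min(0) if k.any() else '')
E
python3 f.py
```

```text
16.9 [ 0.35 -0.19 -2.13 -0.74 -0.01  0.01] [0.53514707 0.31236921 0.10549603] 0.4938505282216811
39 [0.51320215 0.25942936 0.02426108]
```

Request:
move_arm(rows=[[0,0,0,-0.9,0,0.3,1],[0,0,0,-1.9,0,0.7,1],[0,0,0,-1.9,0,0.7,1],[0,0,0,-1.9,0,0.7,1]])

```text
t: 17.23
tcp_pos: [0.5352, 0.3126, 0.1049]
tool_rot: [0.578, 0.58, 0.408, -0.405]
force: [-1.8, -1.0, 5.2]
finger_gap: 0.495
gripper_force: 81.5
```

```bash
python3 f.py
```

```text
17.4833 [-0.63 -1.06  5.11  0.16  0.05  0.08] [0.53516216 0.31261628 0.10484177] 0.49348935706915315
40 [0.51322612 0.25917391 0.02385346]
```

Contact is felt (+5 N, about 7 N on the plate). I'll ease up 1 mm, soften the grip and open slowly.

Request:
move_arm(rows=[[0,0,0,0.5,0,-0.2,1],[0,0,0,1,0,-0.4,1],[0,0,0,1,0,-0.4,1],[0,0,0,1,0,-0.4,1]], squeeze=20)

```text
t: 17.82
tcp_pos: [0.5352, 0.3124, 0.1048]
tool_rot: [0.578, 0.58, 0.407, -0.404]
force: [-0.1, 0.5, 2.9]
finger_gap: 0.493
gripper_force: 81.7
```

```bash
python3 f.py
```

```text
18.0667 [-0.26 -0.18  4.25  0.08  0.04  0.02] [0.53518448 0.31244655 0.10483157] 0.4971470114388206
40 [0.51358995 0.26110758 0.02520434]
```

Request:
move_arm(rows=[[0,0,0,0.4,0,-0.1,0.9],[0,0,0,0.8,0,-0.3,0.9],[0,0,0,0.8,0,-0.3,0.9],[0,0,0,0.8,0,-0.3,0.9]], squeeze=20)

```text
t: 18.4
tcp_pos: [0.5352, 0.3122, 0.1048]
tool_rot: [0.579, 0.58, 0.407, -0.404]
force: [0.7, 0.1, 0.7]
finger_gap: 0.495
gripper_force: 81.7
```

```bash
python3 f.py; python3 -c "
from h import *
print(readout.sense()['gripper_force'])"
```

```text
18.65 [ 0.76  0.16 -0.73 -0.46 -0.06 -0.08] [0.53519699 0.31221693 0.10487724] 0.49180867713243953
40 [0.51154859 0.26142323 0.02416299]
81.73948645591736
```

The plate now carries about 1.3 N of the 2.1 N weight, so contact is light. I'll open.

Request:
move_arm(rows=[[0,0,0,0,0,0,0.52],[0,0,0,0,0,0,0.48],[0,0,0,0,0,0,0.44],[0,0,0,0,0,0,0.4],[0,0,0,0,0,0,0.34],[0,0,0,0,0,0,0.28],[0,0,0,0,0,0,0.2],[0,0,0,0,0,0,0.12],[0,0,0,0,0,0,0.06],[0,0,0,0,0,0,0],[0,0,0,0,0,0,0],[0,0,0,0,0,0,0]])

```text
t: 19.65
tcp_pos: [0.5351, 0.3124, 0.1054]
tool_rot: [0.578, 0.58, 0.407, -0.404]
force: [-0.4, 0.1, -0.0]
finger_gap: 1.0
gripper_force: 0.0
```

```bash
python3 f.py; python3 - <<'E'
from h import *
S=snap('wrist'); T=snap('side'); A=cv2.resize(S['img'][:,:,::-1],(400,250)); B=cv2.resize(T['img'][80:205,170:370,::-1],(400,250),interpolation=cv2.INTER_CUBIC)
cv2.imwrite('pics/j7.png',np.hstack([A,B])); print(readout.sense()['gripper_force'])
E
```

```text
19.9 [ 0.08  0.03  0.25 -0.44 -0.03 -0.01] [0.53513438 0.31232509 0.10538531] 0.9989969451349568
39 [0.51197483 0.25972138 0.023914  ]
0.0
```

View pics/j7.png

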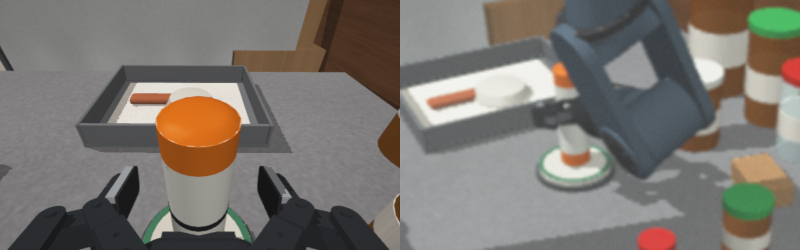

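The float stands alone on the plate between the open fingers (left 200,150; right 572,140). That was an eleventh picture, one over the allowance, so from here I check only with numbers. I'll back straight out along the tool axis.

Request:
move_arm(rows=[[0,0,0,0,0,-3,0],[0,0,0,0,0,-8,0],[0,0,0,0,0,-15,0],[0,0,0,0,0,-24,0],[0,0,0,0,0,-34,0],[0,0,0,0,0,-45,0],[0,0,0,0,0,-57,0],[0,0,0,0,0,-70,0],[0,0,0,0,0,-84,0],[0,0,0,0,0,-98,0],[0,0,0,0,0,-108,0],[0,0,0,0,0,-112,0]])

```text
t: 21.0
tcp_pos: [0.5358, 0.205, 0.1443]
tool_rot: [0.579, 0.58, 0.408, -0.403]
force: [0.5, -0.3, 0.7]
finger_gap: 0.999
gripper_force: 0.0
```

```bash
cat > g.py <<'E'
from h import *
for n in ('top','side'):
    T=snap(n); W=cloud(T); hs=cv2.cvtColor(T['img'],cv2.COLOR_RGB2HSV); k=(hs[...,0]<14)&(hs[...,1]>150)&(W[...,2]>.02)&(abs(W[...,1]-.28)<.09)&(abs(W[...,0]-.53)<.09); p=W[k]
    for q in (p[p[:,2]>.12],p[p[:,2]<.12]):
        if len(q): print(n,len(q),cv2.minEnclosingCircle(q[:,:2].astype(np.float32)),q.mean(0).round(4),q.min(0).round(3),q.max(0).round(3))
s=readout.sense(); print(s['t'],s['tcp_pos'],s['force'])
E
python3 g.py
```

```text
top 357 ((0.5353960394859314, 0.27981826663017273), 0.022663280367851257) [0.5349 0.2779 0.1722] [0.513 0.258 0.152] [0.555 0.302 0.18 ]
top 14 ((0.5325771570205688, 0.26561838388442993), 0.015400429256260395) [0.5315 0.2623 0.034 ] [0.518 0.259 0.028] [0.547 0.27  0.042]
side 144 ((0.5298299789428711, 0.2798303961753845), 0.021308057010173798) [0.5271 0.272  0.1673] [0.51  0.259 0.153] [0.548 0.301 0.177]
side 36 ((0.5278568863868713, 0.26972442865371704), 0.017366167157888412) [0.5259 0.266  0.0309] [0.511 0.259 0.024] [0.545 0.277 0.037]
21.1 [0.53542908 0.2060076  0.14397446] [ 0.35054554  0.24575365 -0.51111355]
```

Request:
move_arm(rows=[[0,0,0,12,0,-10,0],[0,0,0,30,0,-20,0],[0,0,0,50,0,-30,0],[0,0,0,70,0,-40,0],[0,0,0,85,0,-50,0],[0,0,0,95,0,-55,0],[0,0,0,100,0,-58,0],[0,0,0,100,0,-58,0],[0,0,0,100,0,-58,0],[0,0,0,100,0,-58,0],[0,0,0,100,0,-58,0],[0,0,0,100,0,-58,0]])

```text
t: 22.1
tcp_pos: [0.534, 0.1869, 0.2567]
tool_rot: [0.579, 0.58, 0.407, -0.405]
force: [0.1, 0.7, -0.0]
finger_gap: 1.003
gripper_force: 0.0
```

```bash
python3 g.py; python3 - <<'E'
from h import *
W0=np.load('top1.npy'); 
W=cloud(snap('top'))
for n,(u,v) in dict(smalljar=(301,200),specjar=(306,140),bottle=(328,90),forceps=(310,236),lens=(372,112),carton=(261,102),amber=(176,92)).items(): print(n,W0[v,u].round(3),W[v,u].round(3))
E
```

```text
top 350 ((0.5351375341415405, 0.2801755964756012), 0.022618088871240616) [0.535  0.278  0.1723] [0.514 0.258 0.153] [0.555 0.302 0.179]
top 13 ((0.535241961479187, 0.2619338035583496), 0.010590176098048687) [0.5357 0.2602 0.0343] [0.525 0.259 0.028] [0.546 0.263 0.04 ]
side 148 ((0.5294631719589233, 0.2784743010997772), 0.020353499799966812) [0.527  0.2714 0.1674] [0.51  0.258 0.152] [0.549 0.297 0.177]
side 34 ((0.5280208587646484, 0.27067115902900696), 0.016565730795264244) [0.525  0.2662 0.0311] [0.512 0.26  0.025] [0.543 0.279 0.037]
22.2 [0.53416063 0.18687653 0.2569421 ] [-0.16218493  0.2119421   0.50179757]
smalljar [ 0.517 -0.004  0.069] [ 0.502 -0.012  0.345]
specjar [ 0.65  -0.013  0.088] [ 0.65  -0.013  0.088]
bottle [ 0.754 -0.06   0.123] [ 0.754 -0.06   0.124]
forceps [ 0.437 -0.025  0.002] [ 0.444 -0.031  0.649]
lens [ 0.734 -0.168  0.01 ] [ 0.733 -0.168  0.011]
carton [0.746 0.094 0.042] [0.747 0.094 0.037]
amber [0.744 0.269 0.126] [0.745 0.27  0.122]
```

The float stands at (0.535, 0.280), about 1 mm from the plate centre. It is steady across readings 1 s apart, and the visible bystanders are unmoved. The arm hides the small jar and the forceps in the top view. I'll hand it in.

```bash
python3 -c "
from h import *
print(order.sign_off())"
```

```text
the job is handed in; nothing more can be done
None
```

The float now stands by itself, heavy end (-y end, felt in the grip) down, about 1 mm from the plate centre, and I handed the job in at about 22 s; my first descent pressed the shut fingers on the float in its rest at about 36 N, I viewed 11 pictures instead of the allowed 10, and the small jar and forceps were hidden by the arm in the last check.

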